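# Pack a jade order in layers

## Robot

A 6-joint arm with a two-finger parallel gripper is mounted at the origin on the work surface. World frame = base frame: x ahead of the robot, y to its left, z up, the work surface at z = 0. Lengths are in mm, angles in degrees, forces in N, time in s.
With the tool pointing down it reaches from about 300 to 850 mm from the base axis. Payload 5.4 kg.
Tool frame: the origin (TCP) lies midway between the tips of the shut fingers; the grasp point (between the pads) lies 19 mm behind it; y points along the fingers, z is the direction in which the jaws open and shut, and the axes are right-handed (so a half turn about y gives the same grasp; the last joint's range is limited). The gripper opens to 85 mm and grips with 20 to 120 N. Pads are 22 mm wide; open, the fingers measure 114 mm over their backs; the gripper's body (76 mm by 85 mm) begins 54 mm behind the grasp point. The pads swing forward as they close: fully open they stand 13 mm farther back than shut.
Start: joints at [-79.188, 9.076, 91.501, -0, 79.423, -12.038], TCP at [223.255, -529.871, 231.299] pointing down, gripper open.
Joint ranges: [-166.64, 166.64], [-54.1, 131.32], [10.49, 154.53], [-73.88, 253.88], [9.74, 151.15], [-171.62, 171.62]. Speed limits (degrees/s): [147.25, 147.25, 180, 180, 180, 180].

## Interface

Orientations are given as [roll, pitch, yaw] about the fixed x, y, z axes, in that order (R = Rz(yaw) Ry(pitch) Rx(roll)).
In Python, from station import * gives the robot as it stands.
- The arm moves only by the tool jog_arm, never from a script. Its argument "targets" is a list that holds one entry, the list of rows, each a list of 5 numbers: the closure, from -1 (fully open) to 1 (shut), then the shift along the tool's x, y, z in m, then the turn about the tool's y in rad. A call has 1 to 12 rows; each row shifts and turns the commanded pose from where the row before left it, along the tool's axes as they then stand; what a row does not reach is not made up. A row lasts 1/8 s, in which the tool goes at most 62.5 mm and 10.7 degrees, less where a joint would pass 70% of its speed; a pose out of reach is approached as far as the arm can. A call is refused whole if a number of a shift passes 0.0625 or a number of a turn 0.188, either way. A call with a gripper value outside its range is refused whole. The fingers move at their own pace and stop on an object; "grip_force" is the grip in N (left out, the last holds). Time passes only in rows, so rows that do not move let the fingers close. It gives the time, the measured TCP pose, the force and the opening at its end, in the units of the state.
- get_obs(): the state, without advancing time (a new reading comes with each control period).
- get_image(name): name is "side" or "top"; returns a dict with "color" (400x640x3 uint8, red, green, blue), "K" (3x3 intrinsics, pixels), "k1" (the pictures are not rectified: a ray, as slopes to the right and down, at radius r is drawn at 1 + k1 r^2 times it, then the intrinsics apply), "world_to_cam" (4x4, takes a point from world to camera coordinates). Camera axes: x right, y down, z forward; pixel columns grow to the right and rows downward; lengths in mm; the calibration is good to about 2 mm. A picture is of the moment at which its call begins. There is no depth.
- finish_job(): hands the job in, once; it reports no verdict.
The state is a dict: "clock": time; "qpos": joint angles; "qvel": joint speeds; "joint_efforts": joint torques, N m; "ee_pos": TCP position; "orientation": TCP orientation; "force": force on the tool from outside, world axes, zero at the start; "torque": the same for the moment, N m; "gripper_width": finger opening in mm.
Only numpy, scipy, OpenCV 4.12 (cv2) and the standard library are available. Lean on these libraries where they do the work, as an engineer would, in place of code of your own. Each camera call takes 0.05 s, during which the arm holds its last target. There are 200 camera calls.

## Task

Pack the carver's order into the open plywood box in layers: first lay the long sawn jade block flat on the box floor, between the two end ledges; then lay the divider board level on the ledges above it, rib up; then stand the thick round jade piece with the coil carved in its top, coil up, on the divider to either side of the rib. Set each stone down gently rather than dropping it, and let go of each thing before fetching the next.

Things in the scene. Friction and masses are not known exactly. Their poses are not given: they have to be found in the camera images.
- box: Open plywood box fixed to the table: 150 (x) by 234 (y) by 60 high outside; walls and floor 7 thick (inside 136 by 220). A ledge fills each y end inside, 34 wide, its top 36 above the inner floor, 43 above the table; 152 of floor lie free between them. Origin: centre of the underside, z up. It is on either half of the table. The tray without ledges near the left edge is only its lid.
- divider: Loose plywood board 96 (x) by 196 (y) by 6 thick, 130 g, lying flat on the table, with a wooden grip rib standing upright on its middle: rib 60 long (x), 16 thick (y), rising 30 above the board (top 36 above the underside). The same turned half round. Origin: centre of the underside, z up. It fits the box with its y along the box's y, 12 mm to spare at each end and 20 mm at each side.
- block: The longest, thickest sawn jade block: dark green with a greyer band, 40 (x) by 90 (y) by 32 high, about 0.33 kg. It lies flat on the table. Origin: centre of the underside, z up; its length is y. The other stone offcuts are thin and shorter, 8 to 10 thick.
- coil: Thick round jade piece like a puck, diameter 56, 30 high (32 with the relief), about 0.2 kg, a pale coil in relief on its top. It stands on the table, coil up. Origin: centre of the underside, z up. The pale thin discs lying in a fanned stack (diameter 48, 6 thick each) are other work.
Not all that is in view belongs to the job. What is shaped like the coil but purple or red is not meant.

How it is judged:
By the outcome, as a careful person would: the job done as asked, in the order asked, and still so for the second after the job is handed in, with the robot touching nothing.
It also fails if it takes over 72 s, if anything falls off the work surface, if the arm or the gripper's body presses on something with over 40 N, if the wrist force passes 120 N, or if a joint passes its speed limit or range.

## Working session

There is one attempt and no reset: what is moved stays moved. The work goes in short steps, Python scripts to look and compute and a tool call to move; the robot and the scene stay as the last step left them, time stands still between calls to the robot, and variables do not carry over. Pictures are saved under pics/ and viewed, about 8 in all and at most 12, crops included, and the job is handed in when it is done.

Besides the shell and the picture viewer there is one more tool, called after "Emit:" by a JSON object that holds its "api" and its "payload", one argument or row to a line. jog_arm: Moves the arm, as the interface text tells. Its arguments: {"type":"object","properties":{"targets":{"type":"array","items":{"type":"array","items":{"type":"array","items":{"type":"number"}}}},"grip_force":{"type":"number"}},"required":["targets"]}

```bash
mkdir -p pics; ls; python3 - <<'E'
from station import *
import cv2
for n in("top","side"):
    d=get_image(n); cv2.imwrite(f"pics/{n}0.png",d["color"][:,:,::-1]); print(n,d["K"],d["k1"],d["world_to_cam"])
print(get_obs())
E
```

```text
pics
top [[377.67656963   0.         323.36951768]
 [  0.         377.67656963 200.53689572]
 [  0.           0.           1.        ]] -0.06940274464449218 [[ 2.11592502e-02 -9.99595338e-01 -1.90117238e-02 -3.97119045e+01]
 [-9.89840483e-01 -1.82709562e-02 -1.41003510e-01  4.78933012e+02]
 [ 1.40599089e-01  2.18021025e-02 -9.89826533e-01  8.27059787e+02]
 [ 0.00000000e+00  0.00000000e+00  0.00000000e+00  1.00000000e+00]]
side [[384.87457141   0.         321.86378157]
 [  0.         384.87457141 207.91516807]
 [  0.           0.           1.        ]] -0.08209410826618521 [[ 9.92015882e-01 -1.25131312e-01  1.57049269e-02 -4.95236886e+02]
 [-6.88838695e-02 -6.41941697e-01 -7.63652978e-01  2.20951774e+01]
 [ 1.05638546e-01  7.56474066e-01 -6.45435888e-01  8.54754648e+02]
 [ 0.00000000e+00  0.00000000e+00  0.00000000e+00  1.00000000e+00]]
{'clock': 0.1, 'qpos': array([-7.91887963e+01,  9.11095332e+00,  9.15654368e+01,  8.30398475e-04,
        7.94243932e+01, -1.20355524e+01]), 'qvel': array([ 0.00881723, -0.13251438, -0.0598264 , -0.06931558, -0.15151802,
        0.07356086]), 'joint_efforts': array([-1.09231674e-03, -3.96993184e+01, -3.32337677e+01, -4.50608659e-04,
        4.26587183e-03,  1.55312648e-05]), 'ee_pos': array([ 223.15403142, -529.3332337 ,  230.39241905]), 'orientation': array([-9.00983977e+01,  2.18132618e-02, -1.57153416e+02]), 'force': array([-0.15551841, -0.02251379, -0.05226173]), 'torque': array([-0.00963324,  0.01612292, -0.02872492]), 'gripper_width': 85.50790823279345}
```

View pics/top0.png

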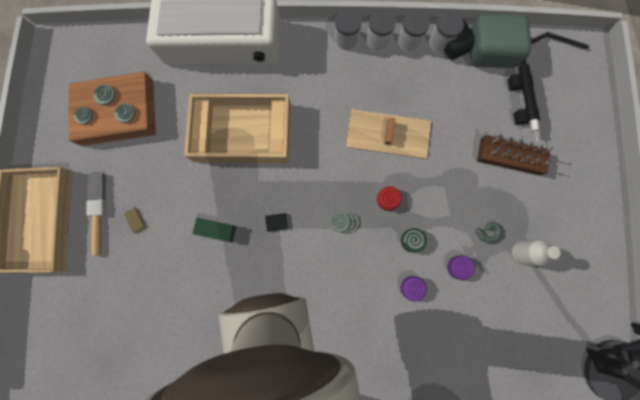

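View pics/side0.png

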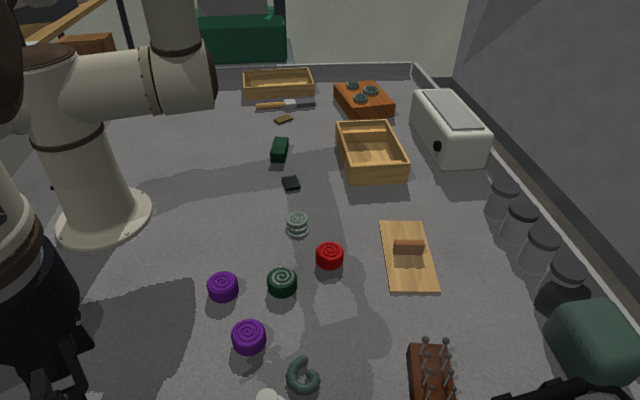

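The top view shows the box at (238,126), the divider at (389,133) with its rib at (390,130), the block at (214,230) and the green coil at (413,240). The lid is at (32,220). Purple and red pucks and a bottle stand near the coil. The side view agrees: block (280,150), coil (282,281), divider (409,257), box (371,152).

```bash
cat > h.py <<'E'
from station import *
import numpy as np, cv2
def cast(d,px,z):
    px=np.array(px,float).reshape(-1,2); K=d["K"]
    u=cv2.undistortPoints(px.reshape(-1,1,2),K,np.array([d["k1"],0,0,0,0.])).reshape(-1,2)
    T=d["world_to_cam"]; R=T[:3,:3]; c=-R.T@T[:3,3]
    r=np.c_[u,np.ones(len(u))]@R
    return (c+r*((z-c[2])/r[:,2])[:,None])[:,:2]
def proj(d,P):
    T=d["world_to_cam"]; P=np.array(P,float).reshape(-1,3)
    return cv2.projectPoints(P,cv2.Rodrigues(T[:3,:3])[0],T[:3,3],d["K"],np.array([d["k1"],0,0,0,0.]))[0].reshape(-1,2)
def blob(d,lo,hi,seed,rad=60,close=0):
    hsv=cv2.cvtColor(d["color"],cv2.COLOR_RGB2HSV); m=cv2.inRange(hsv,lo,hi)
    if close: m=cv2.morphologyEx(m,cv2.MORPH_CLOSE,np.ones((close,close)))
    cs=[c for c in cv2.findContours(m,cv2.RETR_EXTERNAL,cv2.CHAIN_APPROX_NONE)[0] if cv2.contourArea(c)>30]
    c=min(cs,key=lambda c:abs(cv2.pointPolygonTest(c,seed,True)) if cv2.pointPolygonTest(c,seed,False)<0 else 0)
    return c.reshape(-1,2)
def rect(w):
    (c,s,a)=cv2.minAreaRect(w.astype(np.float32))
    if s[0]<s[1]: a+=90; s=s[::-1]
    return np.round(c,1),np.round(s,1),round((a+90)%180-90,1)   # angle of LONG axis from x
E
python3 - <<'E'
from h import *
g={n:get_image(n) for n in("top","side")}
wood=((8,60,70),(30,255,255)); green=((55,50,15),(95,255,140))
for n in g:
    hsv=cv2.cvtColor(g[n]["color"],cv2.COLOR_RGB2HSV)
    P={"top":[(214,230),(413,235),(400,115),(240,98),(375,133),(389,133)],"side":[(280,150),(282,290),(390,230),(343,145),(400,270),(409,247)]}[n]
    print(n,[tuple(hsv[y,x]) for x,y in P])
S={"top":dict(block=(214,230),coil=(413,240),div=(375,133),box=(191,126)),"side":dict(block=(280,150),coil=(282,281),div=(400,270),box=(345,150))}
vis=[]
for n in g:
    d=g[n]; im=d["color"][:,:,::-1].copy()
    for k,z in dict(block=32,coil=30,div=6,box=60).items():
        c=blob(d,*(green if k in("block","coil") else ((5,60,50),(30,255,255))),S[n][k],close=3 if k!="coil" else 7)
        cv2.drawContours(im,[c.reshape(-1,1,2)],-1,(0,0,255),1)
        m=cv2.moments(c.reshape(-1,1,2)); cen=(m["m10"]/m["m00"],m["m01"]/m["m00"])
        print(n,k,np.round(cen,1),"rect@top",*rect(cast(d,c,z)),"centroid mid",np.round(cast(d,[cen],z/2),1))
    vis.append(cv2.resize(im[60:320,160:460] if n=="top" else im[100:320,200:480],(400,300),interpolation=2))
cv2.imwrite("pics/m.png",np.hstack(vis))
E
```

```text
top [(np.uint8(70), np.uint8(87), np.uint8(73)), (np.uint8(68), np.uint8(29), np.uint8(106)), (np.uint8(17), np.uint8(31), np.uint8(146)), (np.uint8(18), np.uint8(88), np.uint8(98)), (np.uint8(17), np.uint8(94), np.uint8(188)), (np.uint8(12), np.uint8(131), np.uint8(150))]
side [(np.uint8(70), np.uint8(109), np.uint8(61)), (np.uint8(69), np.uint8(123), np.uint8(27)), (np.uint8(19), np.uint8(114), np.uint8(165)), (np.uint8(18), np.uint8(122), np.uint8(92)), (np.uint8(18), np.uint8(112), np.uint8(164)), (np.uint8(15), np.uint8(108), np.uint8(78))]
top block [213.7 229.5] rect@top [408.4 219.1] [91.6 35.2] 79.4 centroid mid [[409.3 224. ]]
top coil [411.2 245.9] rect@top [ 387.4 -234.8] [52.6 36. ] 85.3 centroid mid [[ 381.1 -233.3]]
top div [388.4 133.5] rect@top [ 650.6 -183.2] [196.9  97. ] 82.5 centroid mid [[ 650.9 -183.7]]
top box [238.  127.7] rect@top [642.1 170.6] [240.4 163. ] -89.8 centroid mid [[651.3 176.6]]
side block [278.9 149.6] rect@top [407.1 199. ] [128.1  42.3] 81.9 centroid mid [[407.8 221.4]]
side coil [281.6 282.6] rect@top [ 393.9 -250.5] [66.6 52.6] 85.7 centroid mid [[ 394.1 -239.9]]
side div [407.7 257.3] rect@top [ 650.4 -184.6] [199.3  97.1] 82.4 centroid mid [[ 649.6 -194.6]]
side box [368.9 136.5] rect@top [666.5 278.8] [621.6 193.4] 82.6 centroid mid [[664.3 243.8]]
```

View pics/m.png

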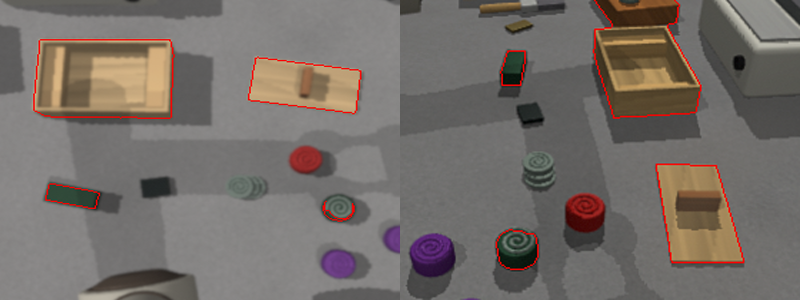

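The contours fit the block, divider and side-view coil well. In the top view, the coil mask misses the pale relief and the box outline includes its outer walls. I'll refine those two.

```bash
python3 - <<'E'
from h import *
g={n:get_image(n) for n in("top","side")}
d=g["top"]
c=blob(d,(50,22,5),(100,255,190),(413,240),close=9)
print("coil top rect@30",rect(cast(d,c,30)),"mid",np.round(cast(d,[np.mean(cv2.boxPoints(cv2.minAreaRect(c)),0)],15),1), c.min(0),c.max(0))
d2=g["side"]; c2=blob(d2,(50,22,5),(100,255,190),(282,281),close=9); 
(ce,s,a)=cv2.minAreaRect(c2); print("side",ce,s,cast(d2,[ce],15))
# two-view triangulation of silhouette centre
# box
c=blob(d,(5,60,50),(30,255,255),(191,126),close=3)
h=cv2.approxPolyDP(c.reshape(-1,1,2),3,True).reshape(-1,2); print("top poly",h.tolist()); print("z60",np.round(cast(d,h,60)).tolist()); print("z0",np.round(cast(d,h,0)).tolist())
def edge(d,c,z,ax,side,lo,hi):   # fit edge points: ax const coordinate
    w=cast(d,c,z); m=(w[:,1-ax]>lo)&(w[:,1-ax]<hi)&((w[:,ax]>np.median(w[:,ax])) if side>0 else (w[:,ax]<np.median(w[:,ax])))
    w=w[m]; 
    ext=w[:,ax].max() if side>0 else w[:,ax].min(); w=w[abs(w[:,ax]-ext)<9]
    p=np.polyfit(w[:,1-ax],w[:,ax],1); return p
for nm,z,ax,s,lo,hi in[("x far z60",60,0,1,90,250),("y left z60",60,1,1,600,680),("x near z0",0,0,-1,90,250),("y right z0",0,1,-1,600,690)]:
    p=edge(d,c,z,ax,s,lo,hi); print(nm,np.round(p[0]*57.3,2),"at y=175/x=645:",np.round(np.polyval(p,175 if ax==0 else 645),1))
# gradient profiles across box rim along x (y=175) and y (x=645) at z=60, top
gr=cv2.cvtColor(d["color"],cv2.COLOR_RGB2GRAY)
im=cv2.resize(d["color"][80:175,175:300,::-1],None,fx=6,fy=6,interpolation=2)
cv2.imwrite("pics/box.png",im)
hs=cv2.cvtColor(d2["color"],cv2.COLOR_RGB2HSV)
E
```

```text
coil top rect@30 (array([ 394.1, -235.3]), array([56.7, 49.5]), -89.1) mid [[ 394.6 -238.6]] [401 229] [426 251]
side (281.5, 282.5) (31.0, 29.0) [[ 393.8874272  -239.52393144]]
top poly [[190, 94], [186, 156], [198, 161], [288, 161], [287, 94]]
z60 [[723.0, 288.0], [573.0, 285.0], [561.0, 256.0], [564.0, 51.0], [724.0, 59.0]]
z0 [[750.0, 313.0], [588.0, 310.0], [576.0, 279.0], [579.0, 58.0], [750.0, 67.0]]
x far z60 -0.18 at y=175/x=645: 723.3
y left z60 -0.43 at y=175/x=645: 289.6
x near z0 0.1 at y=175/x=645: 577.1
y right z0 -0.28 at y=175/x=645: 59.0
```

View pics/box.png

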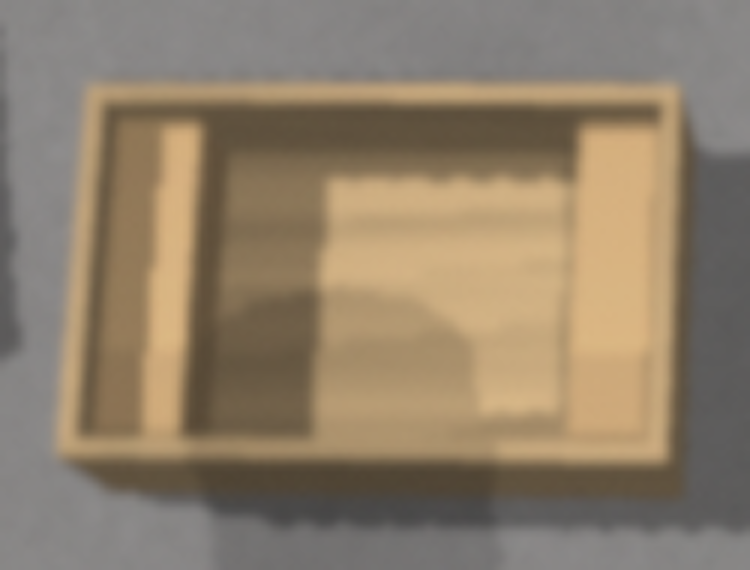

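The crop shows the box rim corners near image (190,94), (288,94), (286,157) and (185,155). That puts the box centre at about (650,174) with yaw about 0. The other estimates are:
- **Block:** (408.5, 222.5), long axis at 80°.
- **Divider:** (650.5, -184), long axis at 82.5°.
- **Coil:** (394.3, -239).

Next I'll write a row calculator and start moving.

```bash
cat > plan.py <<'E'
import sys,json
from h import *
from math import *
def plan(*wps):  # each: x,y,z,yaw,rows,closure ; from measured pose
    o=get_obs(); p=np.array(o["ee_pos"]); a=o["orientation"][2]; rows=[]
    print("now",np.round(p,1),np.round(o["orientation"],1),"w",round(o["gripper_width"],1))
    for x,y,z,yaw,n,g in wps:
        t=np.array([x,y,z],float); p0=p.copy(); a0=a; da=(yaw-a0)
        for i in range(1,n+1):
            f=i/n
            s=(p0+(t-p0)*f-p)/1000; c,sn=cos(radians(a)),sin(radians(a))
            l=np.round([c*s[0]+sn*s[1],-s[2],-sn*s[0]+c*s[1]],3); th=round(-radians(a0+da*f-a),3)
            p=p+1000*np.array([c*l[0]-sn*l[2],sn*l[0]+c*l[2],-l[1]]); a-=degrees(th)
            rows.append([g,*l.tolist(),th])
            if max(abs(l))>.0625 or abs(th)>.187: print("LIMIT row",i)
    for i in range(0,len(rows),12): print(json.dumps(rows[i:i+12]).replace("-0.0,","0,").replace("0.0,","0,"))
E
python3 -c "
from plan import *
plan((340,-150,200,-130,8,-1),(408.5,222.5,130,-100,8,-1))"
```

```text
now [ 223.2 -529.7  231. ] [ -90.     0.  -157.2] w 85.5
[[-1, -0.032, 0.004, -0.038, -0.059], [-1, -0.034, 0.004, -0.036, -0.059], [-1, -0.036, 0.004, -0.034, -0.06], [-1, -0.038, 0.003, -0.032, -0.059], [-1, -0.04, 0.004, -0.03, -0.059], [-1, -0.042, 0.004, -0.027, -0.059], [-1, -0.043, 0.004, -0.024, -0.06], [-1, -0.044, 0.004, -0.022, -0.059], [-1, -0.041, 0.009, -0.023, -0.065], [-1, -0.043, 0.008, -0.021, -0.066], [-1, -0.044, 0.009, -0.018, -0.065], [-1, -0.045, 0.009, -0.015, -0.066]]
[[-1, -0.046, 0.009, -0.012, -0.065], [-1, -0.046, 0.008, -0.009, -0.066], [-1, -0.047, 0.009, -0.005, -0.065], [-1, -0.048, 0.009, -0.003, -0.065]]
```

Emit:
{"api": "jog_arm", "payload": {
  "targets": [
    [[-1, -0.032, 0.004, -0.038, -0.059], [-1, -0.034, 0.004, -0.036, -0.059], [-1, -0.036, 0.004, -0.034, -0.06], [-1, -0.038, 0.003, -0.032, -0.059], [-1, -0.04, 0.004, -0.03, -0.059], [-1, -0.042, 0.004, -0.027, -0.059], [-1, -0.043, 0.004, -0.024, -0.06], [-1, -0.044, 0.004, -0.022, -0.059], [-1, -0.041, 0.009, -0.023, -0.065], [-1, -0.043, 0.008, -0.021, -0.066], [-1, -0.044, 0.009, -0.018, -0.065], [-1, -0.045, 0.009, -0.015, -0.066]]
  ]
}}

```text
clock: 1.8
ee_pos: [374.3, 37.6, 165.3]
orientation: [-89.9, 0.0, -114.9]
force: [0.9, -0.8, 0.1]
gripper_width: 84.9
```

Emit:
{"api": "jog_arm", "payload": {
  "targets": [
    [[-1, -0.046, 0.009, -0.012, -0.065], [-1, -0.046, 0.008, -0.009, -0.066], [-1, -0.047, 0.009, -0.005, -0.065], [-1, -0.048, 0.009, -0.003, -0.065], [-1, 0, 0, 0, 0], [-1, 0, 0, 0, 0], [-1, 0, 0, 0, 0]]
  ]
}}

```text
clock: 2.68
ee_pos: [409.0, 221.7, 130.6]
orientation: [-90.0, 0.0, -100.1]
force: [-0.2, -0.1, -0.4]
gripper_width: 85.4
```

```bash
python3 -c "
from plan import *
plan((408.5,222.5,50,-100,3,-1),(408.5,222.5,2,-100,4,-1))
d=get_image('top'); cv2.imwrite('pics/a.png',cv2.resize(d['color'][150:300,140:340,::-1],None,fx=3,fy=3))"
```

```text
now [409.  221.7 130.6] [ -90.     0.  -100.1] w 85.4
[[-1, 0, 0.027, 0, -0.001], [-1, 0, 0.027, 0, -0.0], [-1, -0.001, 0.027, -0.001, -0.001], [-1, 0, 0.012, 0, -0.0], [-1, 0, 0.012, 0, -0.0], [-1, 0, 0.012, 0, -0.0], [-1, 0, 0.012, 0, -0.0]]
```

Emit:
{"api": "jog_arm", "payload": {
  "targets": [
    [[-1, 0, 0.027, 0, 0], [-1, 0, 0.027, 0, 0], [-1, -0.001, 0.027, 0, 0], [-1, 0, 0.018, 0, 0], [-1, 0, 0.016, 0, 0], [-1, 0, 0.014, 0, 0], [1, 0, 0, 0, 0], [1, 0, 0, 0, 0], [1, 0, 0, 0, 0], [1, 0, 0, 0, 0], [1, 0, 0, 0, 0], [1, 0, 0, 0, 0]]
  ],
  "grip_force": 50
}}

```text
clock: 4.22
ee_pos: [409.9, 223.9, 2.2]
orientation: [-89.9, 0.0, -100.0]
force: [-0.3, -0.6, 5.5]
gripper_width: 39.2
```

```bash
python3 -c "
from plan import *
plan((409.9,223.9,120,-100,4,1),(650,174,120,-90,8,1))"
```

```text
now [409.9 223.9   2.2] [ -89.9    0.  -100. ] w 39.2
[[1, 0, -0.029, 0, -0.0], [1, 0, -0.03, 0, -0.0], [1, 0, -0.029, 0, -0.0], [1, 0, -0.03, 0, -0.0], [1, 0.001, 0, 0.031, -0.022], [1, 0.002, 0, 0.03, -0.022], [1, 0.002, 0, 0.031, -0.022], [1, 0.003, 0, 0.03, -0.021], [1, 0.003, 0, 0.031, -0.022], [1, 0.005, 0, 0.03, -0.022], [1, 0.004, 0, 0.03, -0.022], [1, 0.006, 0, 0.031, -0.022]]
```

Emit:
{"api": "jog_arm", "payload": {
  "targets": [
    [[1, 0, -0.01, 0, 0], [1, 0, -0.034, 0, 0], [1, 0, -0.037, 0, 0], [1, 0, -0.037, 0, 0], [1, 0.001, 0, 0.031, -0.022], [1, 0.002, 0, 0.03, -0.022], [1, 0.002, 0, 0.031, -0.022], [1, 0.003, 0, 0.03, -0.021], [1, 0.003, 0, 0.031, -0.022], [1, 0.005, 0, 0.03, -0.022], [1, 0.004, 0, 0.03, -0.022], [1, 0.006, 0, 0.031, -0.022]]
  ]
}}

```text
clock: 5.72
ee_pos: [649.4, 173.5, 118.5]
orientation: [-90.1, -0.0, -90.0]
force: [0.9, -0.5, -2.9]
gripper_width: 39.0
```

Emit:
{"api": "jog_arm", "payload": {
  "targets": [
    [[1, 0, 0, 0, 0], [1, 0, 0, 0, 0], [1, 0, 0, 0, 0]]
  ]
}}

```text
clock: 6.1
ee_pos: [648.4, 174.1, 119.0]
orientation: [-90.1, -0.0, -90.0]
force: [1.0, 0.4, -3.0]
gripper_width: 39.3
```

```bash
python3 -c "
from plan import *
plan((650,174,40,-90,3,1),(650,174,12,-90,3,1))
d=get_image('top');e=get_image('side'); cv2.imwrite('pics/a.png',np.hstack([cv2.resize(d['color'][60:210,140:340,::-1],(400,300)),cv2.resize(e['color'][50:200,280:480,::-1],(400,300))]))"
```

```text
now [648.4 174.1 119. ] [-90.1  -0.  -90. ] w 39.3
[[1, 0, 0.026, 0.001, 0.0], [1, 0, 0.027, 0, 0.0], [1, 0, 0.026, 0.001, 0.001], [1, 0, 0.009, 0, -0.0], [1, 0, 0.01, 0, -0.0], [1, 0, 0.009, 0, -0.0]]
```

View pics/a.png

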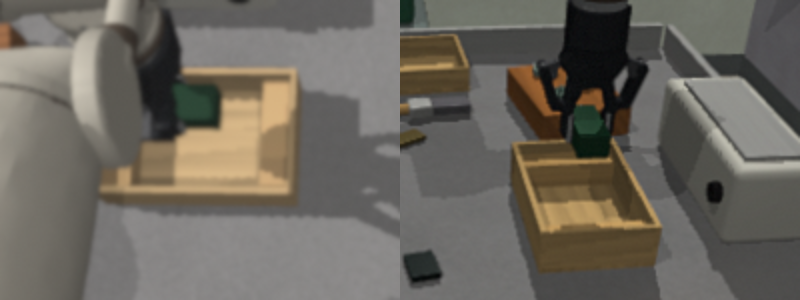

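The picture shows the block level in the jaws, lined up with the box's long direction, above it. Lowering.

Emit:
{"api": "jog_arm", "payload": {
  "targets": [
    [[1, 0, 0.026, 0.001, 0], [1, 0, 0.027, 0, 0], [1, 0, 0.026, 0.001, 0], [1, 0, 0.015, 0, 0], [1, 0, 0.008, 0, 0], [1, 0, 0.004, 0, 0], [1, 0, 0, 0, 0], [1, 0, 0, 0, 0]]
  ]
}}

```text
clock: 7.2
ee_pos: [652.3, 173.8, 14.3]
orientation: [-89.9, 0.0, -90.0]
force: [-0.1, -1.0, -3.5]
gripper_width: 39.6
```

Emit:
{"api": "jog_arm", "payload": {
  "targets": [
    [[1, 0, 0.002, 0, 0], [1, 0, 0.001, 0, 0], [1, 0, 0.001, 0, 0], [1, 0, 0.001, 0, 0], [1, 0, 0, 0, 0]]
  ]
}}

```text
clock: 7.82
ee_pos: [651.8, 173.8, 9.3]
orientation: [-90.0, -0.0, -90.0]
force: [-3.5, -0.3, 5.5]
gripper_width: 39.2
```

Emit:
{"api": "jog_arm", "payload": {
  "targets": [
    [[0, 0, 0, 0, 0], [-0.3, 0, 0, 0, 0], [-0.45, 0, 0, 0, 0], [-0.45, 0, 0, 0, 0], [-0.45, 0, 0, 0, 0]]
  ]
}}

```text
clock: 8.45
ee_pos: [651.6, 173.7, 8.3]
orientation: [-90.0, 0.0, -90.0]
force: [-0.6, -0.2, 0.9]
gripper_width: 61.6
```

Now rise, then look and plan the divider move (rib grasp at yaw -7.5°).

Emit:
{"api": "jog_arm", "payload": {
  "targets": [
    [[-0.45, 0, -0.02, 0, 0], [-0.45, 0, -0.03, 0, 0], [-0.45, 0, -0.04, 0, 0], [-0.45, 0, -0.04, 0, 0], [-0.45, 0, 0, 0, 0], [-0.45, 0, 0, 0, 0]]
  ]
}}

```text
clock: 9.2
ee_pos: [651.5, 173.7, 138.9]
orientation: [-90.0, 0.0, -90.0]
force: [0.8, 0.2, -0.6]
gripper_width: 61.6
```

```bash
python3 -c "
from plan import *
plan((650.5,-184,120,-7.5,11,-0.45),(650.5,-184,60,-7.5,3,-0.45))"
```

```text
now [651.5 173.7 138.9] [-90.   0. -90.] w 61.6
[[-0.45, 0.033, 0.002, 0, -0.131], [-0.45, 0.032, 0.001, -0.004, -0.131], [-0.45, 0.031, 0.002, -0.009, -0.131], [-0.45, 0.03, 0.002, -0.012, -0.131], [-0.45, 0.028, 0.002, -0.017, -0.13], [-0.45, 0.026, 0.001, -0.02, -0.131], [-0.45, 0.023, 0.002, -0.023, -0.131], [-0.45, 0.02, 0.002, -0.026, -0.131], [-0.45, 0.016, 0.001, -0.028, -0.131], [-0.45, 0.012, 0.002, -0.03, -0.131], [-0.45, 0.009, 0.002, -0.031, -0.131], [-0.45, 0, 0.02, 0, 0.0]]
[[-0.45, 0, 0.02, 0, 0.0], [-0.45, 0, 0.02, 0, 0.0]]
```

Emit:
{"api": "jog_arm", "payload": {
  "targets": [
    [[-0.45, 0.033, 0.002, 0, -0.131], [-0.45, 0.032, 0.001, -0.004, -0.131], [-0.45, 0.031, 0.002, -0.009, -0.131], [-0.45, 0.03, 0.002, -0.012, -0.131], [-0.45, 0.028, 0.002, -0.017, -0.13], [-0.45, 0.026, 0.001, -0.02, -0.131], [-0.45, 0.023, 0.002, -0.023, -0.131], [-0.45, 0.02, 0.002, -0.026, -0.131], [-0.45, 0.016, 0.001, -0.028, -0.131], [-0.45, 0.012, 0.002, -0.03, -0.131], [-0.45, 0.009, 0.002, -0.031, -0.131], [-0.45, 0, 0.02, 0, 0]]
  ]
}}

```text
clock: 10.7
ee_pos: [651.1, -186.4, 99.2]
orientation: [-90.0, -0.1, -7.7]
force: [0.5, 0.6, 0.2]
gripper_width: 62.0
```

Emit:
{"api": "jog_arm", "payload": {
  "targets": [
    [[-0.45, 0, 0.02, 0, 0], [-0.45, 0, 0, 0, 0], [-0.45, 0, 0, 0, 0]]
  ]
}}

```text
clock: 11.08
ee_pos: [650.9, -182.8, 79.1]
orientation: [-90.0, 0.0, -7.4]
force: [-0.8, -0.4, 0.9]
gripper_width: 61.6
```

```bash
python3 -c "
from plan import *
plan((650.5,-184,30,-7.5,3,-0.45),(650.5,-184,10,-7.5,2,-.45))
d=get_image('top');e=get_image('side'); cv2.imwrite('pics/b.png',np.hstack([cv2.resize(d['color'][60:210,160:360,::-1],(400,300)),cv2.resize(e['color'][100:325,250:550,::-1],(400,300))]))"
```

```text
now [ 650.9 -182.8   79.1] [-90.    0.   -7.4] w 61.6
[[-0.45, 0, 0.016, 0, 0.0], [-0.45, 0, 0.017, -0.001, 0.001], [-0.45, 0, 0.016, 0, -0.0], [-0.45, 0, 0.01, 0, -0.0], [-0.45, 0, 0.01, 0, -0.0]]
```

View pics/b.png

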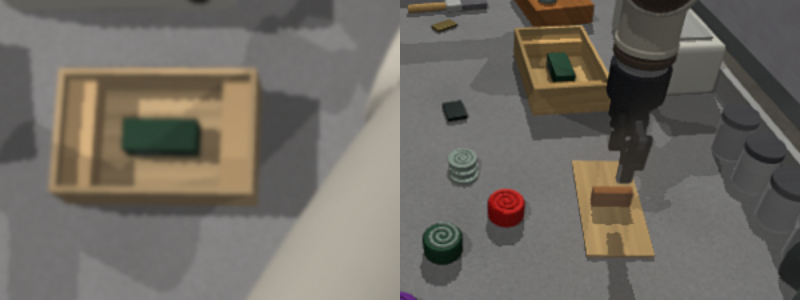

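The block lies flat and centred between the ledges, and the gripper is over the rib. Next: descend and grip.

Emit:
{"api": "jog_arm", "payload": {
  "targets": [
    [[-0.45, 0, 0.016, 0, 0], [-0.45, 0, 0.017, -0.001, 0], [-0.45, 0, 0.016, 0, 0], [-0.45, 0, 0.01, 0, 0], [-0.45, 0, 0.009, 0, 0], [0.3, 0, 0, 0, 0], [1, 0, 0, 0, 0], [1, 0, 0, 0, 0], [1, 0, 0, 0, 0], [1, 0, 0, 0, 0], [1, 0, 0, 0, 0]]
  ],
  "grip_force": 50
}}

```text
clock: 12.55
ee_pos: [651.5, -185.2, 12.3]
orientation: [-90.0, -0.1, -7.5]
force: [0.2, -0.4, 5.4]
gripper_width: 15.3
```

```bash
python3 -c "
from plan import *
p=get_obs()['ee_pos']
plan((p[0],p[1],130,-7.4,4,1),(650,174,130,0,11,1))"
```

```text
now [ 651.5 -185.2   12.3] [-90.   -0.1  -7.5] w 15.3
[[1, 0, -0.029, 0, -0.0], [1, 0, -0.03, 0, -0.001], [1, 0, -0.029, 0, -0.0], [1, 0, -0.03, 0, -0.001], [1, -0.004, 0, 0.032, -0.012], [1, -0.004, 0, 0.033, -0.011], [1, -0.004, 0, 0.032, -0.012], [1, -0.003, 0, 0.033, -0.012], [1, -0.003, 0, 0.032, -0.012], [1, -0.002, 0, 0.033, -0.011], [1, -0.002, 0, 0.032, -0.012], [1, -0.002, 0, 0.033, -0.012]]
[[1, -0.001, 0, 0.033, -0.011], [1, -0.001, 0, 0.032, -0.012], [1, -0.001, 0, 0.033, -0.012]]
```

Emit:
{"api": "jog_arm", "payload": {
  "targets": [
    [[1, 0, -0.01, 0, 0], [1, 0, -0.034, 0, 0], [1, 0, -0.037, 0, 0], [1, 0, -0.037, 0, 0], [1, -0.004, 0, 0.032, -0.012], [1, -0.004, 0, 0.033, -0.011], [1, -0.004, 0, 0.032, -0.012], [1, -0.003, 0, 0.033, -0.012], [1, -0.003, 0, 0.032, -0.012], [1, -0.002, 0, 0.033, -0.011], [1, -0.002, 0, 0.032, -0.012], [1, -0.002, 0, 0.033, -0.012]]
  ]
}}

```text
clock: 14.05
ee_pos: [649.4, 77.5, 128.8]
orientation: [-90.0, 0.1, -2.1]
force: [0.8, -1.0, -2.3]
gripper_width: 14.9
```

Emit:
{"api": "jog_arm", "payload": {
  "targets": [
    [[1, -0.001, 0, 0.033, -0.011], [1, -0.001, 0, 0.032, -0.012], [1, -0.001, 0, 0.033, -0.012], [1, 0, 0, 0, 0], [1, 0, 0, 0, 0], [1, 0, 0, 0, 0]]
  ]
}}

```text
clock: 14.8
ee_pos: [649.6, 173.3, 129.2]
orientation: [-90.0, 0.0, -0.2]
force: [-0.3, -0.3, -0.7]
gripper_width: 15.1
```

```bash
python3 -c "
from plan import *
plan((650,174,65,0,4,1))
d=get_image('top');e=get_image('side'); cv2.imwrite('pics/c.png',np.hstack([cv2.resize(d['color'][60:210,160:360,::-1],(400,300)),cv2.resize(e['color'][50:200,280:480,::-1],(400,300))]))"
```

```text
now [649.6 173.3 129.2] [-90.    0.   -0.2] w 15.1
[[1, 0, 0.016, 0, -0.001], [1, 0, 0.016, 0, -0.001], [1, 0, 0.016, 0.001, -0.0], [1, 0, 0.016, 0, -0.001]]
```

View pics/c.png

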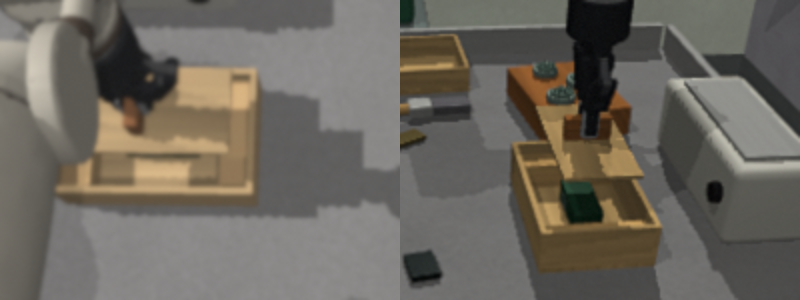

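The divider is gripped by the rib, level and square over the box. I'll check its corner, image (274,136.5), while lowering.

```bash
python3 -c "
from h import *
d=get_image('top'); print(cast(d,[(274,136.5)],120), proj(d,[(602,76,120),(602,76,120)])[0])"
```

```text
[[601.90927453  74.96846237]] [273.51589193 136.45307487]
```

Emit:
{"api": "jog_arm", "payload": {
  "targets": [
    [[1, 0, 0.016, 0, -0.002], [1, 0, 0.016, 0, -0.001], [1, 0, 0.016, 0.001, 0], [1, 0, 0.01, 0, 0], [1, 0, 0.006, 0, 0], [1, 0, 0, 0, 0], [1, 0, 0, 0, 0]]
  ]
}}

```text
clock: 15.82
ee_pos: [650.2, 175.5, 66.0]
orientation: [-90.0, -0.1, 0.1]
force: [0.9, 0.0, -0.0]
gripper_width: 15.0
```

Emit:
{"api": "jog_arm", "payload": {
  "targets": [
    [[1, 0, 0.004, -0.001, 0], [1, 0, 0.003, 0, 0], [1, 0, 0.002, 0, 0], [1, 0, 0.001, 0, 0], [1, 0, 0.001, 0, 0], [1, 0, 0, 0, 0], [1, 0, 0, 0, 0]]
  ]
}}

```text
clock: 16.7
ee_pos: [649.9, 174.5, 55.3]
orientation: [-90.0, -0.0, 0.1]
force: [-2.7, -0.4, 5.4]
gripper_width: 14.6
```

Contact at the expected height (55.3). Release, rise, and plan for the coil.

Emit:
{"api": "jog_arm", "payload": {
  "targets": [
    [[0.4, 0, 0, 0, 0], [0, 0, 0, 0, 0], [-0.3, 0, 0, 0, 0], [-0.3, 0, 0, 0, 0], [-0.3, 0, -0.02, 0, 0], [-0.3, 0, -0.03, 0, 0], [-0.3, 0, -0.04, 0, 0], [-1, 0, -0.02, 0, 0], [-1, 0, 0, 0, 0], [-1, 0, 0, 0, 0]]
  ]
}}

```text
clock: 17.95
ee_pos: [648.7, 174.3, 162.6]
orientation: [-90.0, 0.2, 0.1]
force: [-1.0, -0.3, -1.0]
gripper_width: 85.1
```

```bash
python3 -c "
from plan import *
plan((394.3,-239,120,-90,16,-1))"
```

```text
now [648.7 174.3 162.6] [-90.    0.2   0.1] w 85.1
[[-1, -0.016, 0.003, -0.026, 0.098], [-1, -0.013, 0.002, -0.027, 0.098], [-1, -0.011, 0.003, -0.029, 0.099], [-1, -0.008, 0.003, -0.029, 0.098], [-1, -0.004, 0.002, -0.03, 0.098], [-1, -0.002, 0.003, -0.03, 0.098], [-1, 0.001, 0.003, -0.03, 0.099], [-1, 0.004, 0.002, -0.03, 0.098], [-1, 0.007, 0.003, -0.03, 0.098], [-1, 0.01, 0.003, -0.029, 0.098], [-1, 0.012, 0.002, -0.027, 0.099], [-1, 0.016, 0.003, -0.026, 0.098]]
[[-1, 0.017, 0.003, -0.025, 0.098], [-1, 0.021, 0.002, -0.023, 0.098], [-1, 0.022, 0.003, -0.02, 0.099], [-1, 0.024, 0.003, -0.019, 0.098]]
```

Emit:
{"api": "jog_arm", "payload": {
  "targets": [
    [[-1, -0.016, 0.003, -0.026, 0.098], [-1, -0.013, 0.002, -0.027, 0.098], [-1, -0.011, 0.003, -0.029, 0.099], [-1, -0.008, 0.003, -0.029, 0.098], [-1, -0.004, 0.002, -0.03, 0.098], [-1, -0.002, 0.003, -0.03, 0.098], [-1, 0.001, 0.003, -0.03, 0.099], [-1, 0.004, 0.002, -0.03, 0.098], [-1, 0.007, 0.003, -0.03, 0.098], [-1, 0.01, 0.003, -0.029, 0.098], [-1, 0.012, 0.002, -0.027, 0.099], [-1, 0.016, 0.003, -0.026, 0.098]]
  ]
}}

```text
clock: 19.45
ee_pos: [457.7, -135.7, 130.4]
orientation: [-90.1, 0.2, -67.7]
force: [0.9, -0.2, 0.6]
gripper_width: 85.3
```

Emit:
{"api": "jog_arm", "payload": {
  "targets": [
    [[-1, 0.017, 0.003, -0.025, 0.098], [-1, 0.021, 0.002, -0.023, 0.098], [-1, 0.022, 0.003, -0.02, 0.099], [-1, 0.024, 0.003, -0.019, 0.098], [-1, 0, 0, 0, 0], [-1, 0, 0, 0, 0], [-1, 0, 0, 0, 0]]
  ]
}}

```text
clock: 20.32
ee_pos: [395.3, -237.9, 120.9]
orientation: [-90.0, 0.0, -89.9]
force: [0.2, -0.8, -0.4]
gripper_width: 85.6
```

```bash
python3 -c "
from plan import *
plan((394.3,-239,50,-90,3,-1),(394.3,-239,0,-90,4,-1))
d=get_image('top');e=get_image('side'); cv2.imwrite('pics/d.png',np.hstack([cv2.resize(d['color'][60:285,180:480,::-1],(400,300)),cv2.resize(e['color'][100:325,200:500,::-1],(400,300))]))"
```

```text
now [ 395.3 -237.9  120.9] [-90.    0.  -89.9] w 85.6
[[-1, 0, 0.024, 0, 0.001], [-1, 0.001, 0.023, -0.001, 0.0], [-1, 0, 0.024, 0, 0.001], [-1, 0, 0.012, 0, -0.0], [-1, 0, 0.013, 0, -0.0], [-1, 0, 0.012, 0, -0.0], [-1, 0, 0.013, 0, -0.0]]
```

View pics/d.png

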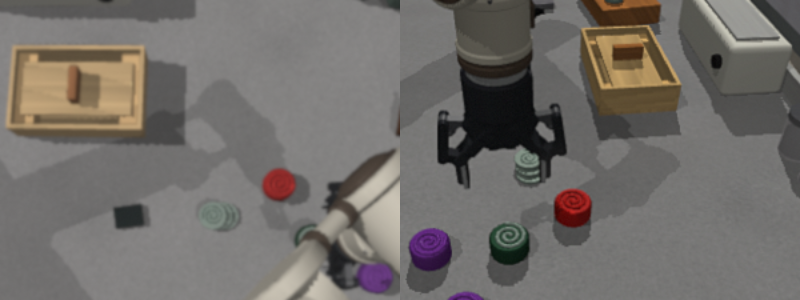

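The divider sits square and level on the ledges. The gripper is over the green coil, with the neighbours clear.

Emit:
{"api": "jog_arm", "payload": {
  "targets": [
    [[-1, 0, 0.024, 0, 0], [-1, 0.001, 0.024, -0.001, 0], [-1, 0, 0.024, 0, 0], [-1, 0, 0.02, 0, 0], [-1, 0, 0.017, 0, 0], [-1, 0, 0.013, 0, 0], [-1, 0, 0, 0, 0], [1, 0, 0, 0, 0], [1, 0, 0, 0, 0], [1, 0, 0, 0, 0], [1, 0, 0, 0, 0], [1, 0, 0, 0, 0]]
  ],
  "grip_force": 50
}}

```text
clock: 21.92
ee_pos: [394.7, -240.6, 0.6]
orientation: [-89.9, -0.1, -90.0]
force: [-1.3, 2.1, 5.8]
gripper_width: 54.3
```

```bash
python3 -c "
from plan import *
p=get_obs()['ee_pos']
plan((p[0],p[1],140,-90,5,1),(650,119,150,-90,11,1))"
```

```text
now [ 394.7 -240.6    0.6] [-89.9  -0.1 -90. ] w 54.3
[[1, 0, -0.028, 0, 0.0], [1, 0, -0.028, 0, 0.0], [1, 0, -0.028, 0, 0.0], [1, 0, -0.028, 0, 0.0], [1, 0, -0.027, 0, 0.0], [1, -0.033, -0.001, 0.023, 0.0], [1, -0.032, -0.001, 0.023, 0.0], [1, -0.033, -0.001, 0.024, 0.0], [1, -0.033, -0.001, 0.023, 0.0], [1, -0.032, -0.001, 0.023, 0.0], [1, -0.033, -0.001, 0.023, 0.0], [1, -0.033, -0.001, 0.023, 0.0]]
[[1, -0.032, -0.001, 0.024, 0.0], [1, -0.033, -0.001, 0.023, 0.0], [1, -0.033, 0, 0.023, 0.0], [1, -0.033, -0.001, 0.023, 0.0]]
```

Emit:
{"api": "jog_arm", "payload": {
  "targets": [
    [[1, 0, -0.01, 0, 0], [1, 0, -0.028, 0, 0], [1, 0, -0.032, 0, 0], [1, 0, -0.034, 0, 0], [1, 0, -0.034, 0, 0], [1, -0.033, -0.001, 0.023, 0], [1, -0.032, -0.001, 0.023, 0], [1, -0.033, -0.001, 0.024, 0], [1, -0.033, -0.001, 0.023, 0], [1, -0.032, -0.001, 0.023, 0], [1, -0.033, -0.001, 0.023, 0], [1, -0.033, -0.001, 0.023, 0]]
  ]
}}

```text
clock: 23.42
ee_pos: [556.6, -9.7, 144.9]
orientation: [-90.0, -0.0, -90.0]
force: [0.2, -0.1, -2.1]
gripper_width: 54.6
```

Emit:
{"api": "jog_arm", "payload": {
  "targets": [
    [[1, -0.032, -0.001, 0.024, 0], [1, -0.033, -0.001, 0.023, 0], [1, -0.033, 0, 0.023, 0], [1, -0.033, -0.001, 0.023, 0], [1, 0, 0, 0, 0], [1, 0, 0, 0, 0], [1, 0, 0, 0, 0]]
  ]
}}

```text
clock: 24.3
ee_pos: [648.6, 119.1, 147.4]
orientation: [-90.0, -0.0, -90.1]
force: [0.4, -0.9, -2.2]
gripper_width: 54.5
```

```bash
python3 -c "
from plan import *
plan((650,119,60,-90,5,1))
d=get_image('top');e=get_image('side'); cv2.imwrite('pics/e.png',np.hstack([cv2.resize(d['color'][60:210,160:360,::-1],(400,300)),cv2.resize(e['color'][50:200,280:480,::-1],(400,300))]))"
```

```text
now [648.6 119.1 147.4] [-90.   -0.  -90.1] w 54.5
[[1, 0, 0.017, 0, -0.0], [1, 0, 0.018, 0.001, -0.0], [1, 0, 0.017, 0, -0.001], [1, 0, 0.018, 0, 0.0], [1, 0, 0.017, 0, -0.0]]
```

View pics/e.png

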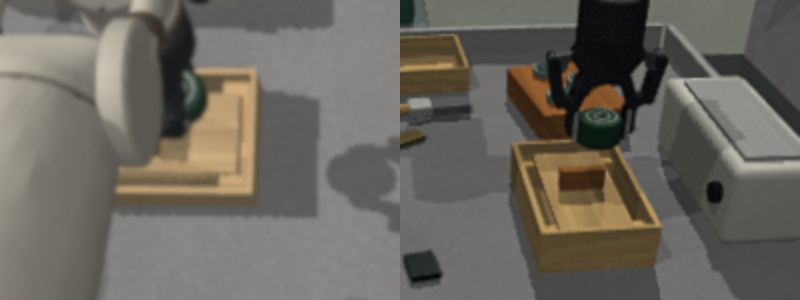

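The coil is held level, relief up, over the right half of the divider and clear of the rib. Lowering; contact is expected near TCP z = 49.6.

Emit:
{"api": "jog_arm", "payload": {
  "targets": [
    [[1, 0, 0.018, 0, 0], [1, 0, 0.018, 0.001, 0], [1, 0, 0.018, 0, 0], [1, 0, 0.016, 0, 0], [1, 0, 0.011, 0, 0], [1, 0, 0.007, 0, 0], [1, 0, 0.003, 0, 0], [1, 0, 0, 0, 0], [1, 0, 0, 0, 0]]
  ]
}}

```text
clock: 25.52
ee_pos: [650.6, 120.1, 57.0]
orientation: [-89.9, 0.0, -90.0]
force: [0.1, 0.5, -2.0]
gripper_width: 54.7
```

Emit:
{"api": "jog_arm", "payload": {
  "targets": [
    [[1, 0, 0.003, 0, 0], [1, 0, 0.002, 0, 0], [1, 0, 0.001, 0, 0], [1, 0, 0.001, 0, 0], [1, 0, 0, 0, 0], [1, 0, 0, 0, 0]]
  ]
}}

```text
clock: 26.28
ee_pos: [650.3, 120.1, 49.7]
orientation: [-90.0, 0.0, -90.0]
force: [-1.1, -0.0, 2.0]
gripper_width: 54.3
```

Emit:
{"api": "jog_arm", "payload": {
  "targets": [
    [[-0.35, 0, 0, 0, 0], [-0.5, 0, 0, 0, 0], [-0.65, 0, 0, 0, 0], [-0.65, 0, 0, 0, 0], [-0.65, 0, -0.008, 0, 0], [-0.65, 0, -0.02, 0, 0], [-0.65, 0, -0.04, 0, 0], [-0.65, 0, -0.05, 0, 0], [-0.65, 0.03, -0.02, -0.05, 0], [-0.65, 0.04, 0, -0.05, 0], [-0.65, 0.04, 0, -0.05, 0], [-0.65, 0.04, 0, -0.05, 0]]
  ]
}}

```text
clock: 27.78
ee_pos: [452.7, -28.2, 189.1]
orientation: [-89.8, -0.1, -90.0]
force: [0.3, -1.5, 0.8]
gripper_width: 70.3
```

Emit:
{"api": "jog_arm", "payload": {
  "targets": [
    [[-0.65, 0.04, 0, -0.03, 0], [-0.65, 0.04, 0, 0, 0], [-0.65, 0.04, 0, 0, 0], [-0.65, 0, 0, 0, 0], [-0.65, 0, 0, 0, 0]]
  ]
}}

```text
clock: 28.4
ee_pos: [423.9, -146.7, 188.2]
orientation: [-89.9, -0.0, -90.0]
force: [0.3, 0.9, -0.2]
gripper_width: 70.5
```

```bash
python3 -c "
from h import *
d=get_image('top');e=get_image('side'); cv2.imwrite('pics/f.png',np.hstack([cv2.resize(d['color'][60:210,160:360,::-1],(400,300)),cv2.resize(e['color'][50:200,280:480,::-1],(400,300))]))"
```

```text
(no output)
```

View pics/f.png

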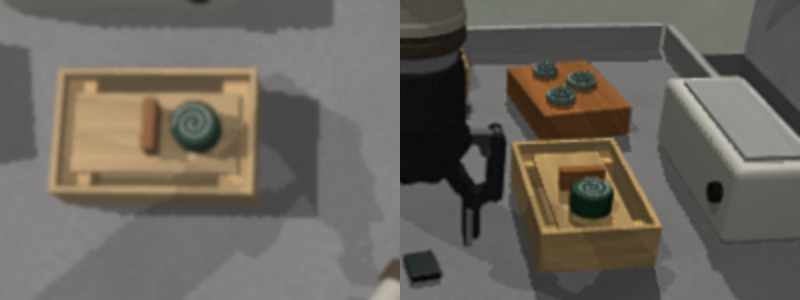

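The coil stands relief up on the divider, right of the rib at crop (195,125). The divider is level on the ledges and the arm is clear, so I'm handing in.

```bash
python3 -c "
from station import *
print(finish_job())"
```

```text
the job is handed in; nothing more can be done
None
```

I packed the order as asked and handed it in at about 28 s of the 72 s allowed; the hand-in reports no verdict. The long jade block went on the box floor first. The divider went on the ledges next, rib up. The green coil piece went last, coil up, on the right (−y) side of the rib.

- **Setting down:** each piece was lowered slowly to contact and released before I fetched the next. The contact heights matched the heights expected from the given dimensions to within about 0.1 mm. The highest force reading I saw was about 6 N, though readings come only at the end of each move.
- **Final pictures:** the top and side views show the divider square and level, the coil upright and clear of the rib, and the gripper well away from the box. The block can't be seen under the divider. An earlier picture showed it flat and centred between the ledges before the divider went in.
- **Disagreements:** the two cameras differed by 1–3 mm on the block and the coil. The divider centroids differed by about 11 mm in y; its outline fits agreed to about 1.5 mm, and I used those. My first coil outline (top view) and the box outlines from both views were off. I redid the coil, and took the box from the top view only. No other check failed.

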